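# Set a block under the indicator behind the sliding guard

### The job

At the gauging station, squeeze the guard's handle to draw its bolt and slide the clear guard all the way open. Gently push the aluminium block back until it lies flush along the low back fence and slide it along the fence so that its red mark sits right under the indicator's tip. Then slide the guard fully shut with its bolt sprung home in the keeper, without touching the indicator or disturbing the things lying around the station.

Things in the scene. Friction and masses are not known exactly. Their poses are not given: they have to be found in the camera images.
- station: Fixed gauging station, 230 (x) x 610 mm (y -370..+240), 95 high. Origin on the table; +y along the track, +x to the back. y -370..-145: grey cabinet, top 85 high; y -145..+105: work chamber under the guard, floor 15 mm high, clear walls inside at x = +-105; y +105..+240: measuring bay, open to the chamber, fixed clear cover at 85-89 mm. Rails at x = +-110, tops 95.
- fence: Low steel back fence in the chamber, 320 mm along y, only 10 mm high, 12 mm thick. Origin on its front face at the chamber floor; +x points into the fence, +y along it. Fingers can pass over it.
- guard (a joint): The sliding guard, a clear panel 205 x 236 mm in the plane of the station's top (90 to 94 mm above the table). 0 = shut over the chamber; it opens along the station's -y, up to 0.22 m = fully open. Stiff to slide (a few newtons) and stays where it is left.
- guard_grip (a point): Grip point of the guard's handle, 122 mm above the table, moves with the guard. Two upright bars, 70 mm long (y), tops 137 mm above the table: fixed black one, outer face 21 mm to +x; sprung orange paddle, outer face 31 mm to -x (21 squeezed). Pinch along x from above with 8 to 20 N or more. The bolt rod under the paddle, top 103 mm above the table, runs to the front rail: stay above it.
- latch (a joint): Travel of the orange paddle and its bolt: 0 = let go, bolt out; 0.010 m = fully squeezed. The bolt is clear of the keeper above about 0.008. It catches in the yellow keeper on the front rail when the guard is shut, and hits the keeper from outside if it is out while the guard is being shut.
- block: Loose aluminium guide block, 40 (x) x 160 (y) x 36 mm (z), about 0.5 kg, on the chamber floor. Origin at the centre of its underside.
- mark (a point): Centre of the red dot (10 mm across, white rim) on the block's top face, on its centreline, 55 mm from the block's centre towards its +y end.
- indicator: Dial indicator on a 330 mm column standing on the measuring bay, fixed to the station. Same origin and axes as the station. The dial and stem are within 27 mm of the tip in y and stand 85 to 200 mm above the table; do not touch.
- tip (a point): Lowest point of the red stylus ball of the indicator, fixed, 58 mm above the table (7 mm above the block's top) and 20 mm in front of the fence's face.
- spindle: Bystander: turned steel spindle standing upright behind the station, 44 mm across, 110 mm high. Origin at its foot.
- oil: Bystander: white bottle with red cap, 56 mm across, 130 mm high, behind the station. Origin at its foot.
- ring_gauge: Bystander: dark steel ring lying behind the station, 76 mm across, 22 mm high. Origin at its underside.

How it is judged (in metres and radians):
On the way, in this order (a step that is already met when the one before it is completed fails the run):
1. the guard is slid open, at least 200 mm (value of joint guard above 0.2 m), for 0.1 s.
2. with the guard still open, the block lies flush along the fence with its mark under the tip (value of joint guard above 0.15 m and horizontal distance between mark and tip below 0.004 m and x of block in the frame of fence above -0.0215 m and angle between the x axis of block and the x axis of fence, either way round below 0.02 rad), for 0.2 s.
At the end, for the whole second after the job is handed in: The guard is shut (within 4 mm) with its bolt out in the keeper (paddle within 2 mm of rest); the block lies still and flat, flush along the fence (gap at its middle under 1.5 mm, within 0.02 rad of parallel), its red mark within 4 mm of plumb under the indicator's tip (value of joint guard below 0.004 m and value of joint latch below 0.002 m and horizontal distance between mark and tip below 0.004 m and x of block in the frame of fence above -0.0215 m and angle between the x axis of block and the x axis of fence, either way round below 0.02 rad and angle between block's own z axis and vertical below 0.05 rad and linear speed of block below 0.01 m/s); the robot touches nothing.
It fails at once if the block is pressed on the fence with more than 40 N (contact force between block and fence above 40 N).
It fails at once if the indicator is touched (contact force between anything else and indicator above 1 N).
It fails at once if a bystander is shifted by more than 15 mm (distance of any of spindle, oil, ring_gauge from where it was at the start of the episode above 0.015 m).
It also fails if it takes over 72 s, if anything falls off the work surface, if the arm or the gripper's body presses on something with over 40 N, if the wrist force passes 120 N, or if a joint passes its speed limit or range.

### The arm

A 6-joint arm with a two-finger parallel gripper is mounted at the origin on the work surface. World frame = base frame: x ahead of the robot, y to its left, z up, the work surface at z = 0. Lengths are in mm, angles in rad, forces in N, time in s.
With the tool pointing down it reaches from about 350 to 775 mm from the base axis. Payload 7.3 kg.
Tool frame: the origin (TCP) lies on the centre line of the jaws, within the pads' length; the fingertips stand bot.tip_reach ahead of it and the grasp point (between the pads) lies 6 mm ahead of it (bot.tip_reach is the distance from the TCP to the fingertips, in mm); z points along the fingers, y is the direction in which the jaws open and shut (so a half turn about z gives the same grasp; the last joint's range is limited). The gripper opens to 92 mm and grips with 3 to 60 N. Pads are 19 mm wide; open, the fingers measure 130 mm over their backs; the gripper's body (75 mm by 190 mm) begins 47 mm behind the grasp point.
Start: joints at [-1.448, 0.342, 1.524, -0, 1.275, -0.146], TCP at [139.448, -506.159, 251.741] pointing down, gripper open.
Joint ranges: [-2.53, 2.53], [-0.77, 2.02], [0.04, 2.7], [-1, 4.14], [0.28, 2.66], [-3.11, 3.11]. Speed limits (rad/s): [2.57, 2.57, 3.14, 3.14, 3.14, 3.14].

### API

Orientations are given as [roll, pitch, yaw] about the fixed x, y, z axes, in that order (R = Rz(yaw) Ry(pitch) Rx(roll)).
In Python, from plant import bot gives the robot as it stands.
- The arm moves only by the tool step_arm, never from a script. Its argument "deltas" is a list of rows, each a list of 6 numbers: the shift along the tool's x, y, z in mm, then the turn, a rotation vector about the tool's x, y, z in rad. A call has 1 to 5 rows; each row is the pose to reach, as a shift and turn from the pose commanded when the call began, along the tool's axes at that moment; what a row does not reach only later rows make up. A row lasts 1/12 s, in which the tool goes at most 41.7 mm and 7.16 degrees, less where a joint would pass 70% of its speed; a pose out of reach is approached as far as the arm can. A call with a gripper value outside its range is refused whole. "fingers" is the finger opening in mm, from 0 to 91.8, set as the call begins (left out, the last holds). The fingers move at their own pace and stop on an object; the grip force is fixed at half the most. Time passes only in rows, so rows that repeat a pose let the fingers close. It gives the time, the measured TCP pose, the force and the opening at its end, in the units of the state.
- bot.get_obs(): the state, without advancing time (a new reading comes with each control period).
- bot.capture(name): name is "side" or "top" or "wrist"; returns a dict with "color" (384x512x3 uint8, red, green, blue), "fx", "fy", "cx", "cy" (pixels), "R" (3x3) and "t" (3): a world point X has camera coordinates R X + t. Camera axes: x right, y down, z forward; pixel columns grow to the right and rows downward; lengths in mm; the calibration is good to about 2 mm. A picture is of the moment at which its call begins. There is no depth.
- bot.close_job(): hands the job in, once; it reports no verdict.
Trained networks look in a picture, given as the dict that the camera call returned (one of the last four; its "shot" number tells which), for a name from the list of things; names that differ only in an ending like _2 or _b are one class to them, and where a whole thing is asked for, a point or a joint stands for the part that bears it (a point fixed in the world has none). Each returns a list of dicts, best first, with "p" (0 to 1); they miss things now and then, are a little off and sometimes report something else, mostly with a low value. They report only what shows in the picture. A call takes as long as a camera call.
- bot.boxes_of(query, picture): "rect" ([centre column, centre row, width, height] in pixels, round what is visible of it).
The state is a dict: "time": time; "joint_positions": joint angles; "dq": joint speeds; "tau": joint torques, N m; "tool_pos": TCP position; "tcp_rot": TCP orientation; "contact_force": force on the tool from outside, world axes, zero at the start; "moment": the same for the moment, N m; "grip_width": finger opening in mm.
Only numpy, scipy, OpenCV 4.12 (cv2) and the standard library are available. Lean on these libraries where they do the work, as an engineer would, in place of code of your own. Each camera call takes 0.05 s, during which the arm holds its last target. There are 200 camera calls.

## Working session

There is one attempt and no reset: what is moved stays moved. The work goes in short steps, Python scripts to look and compute and a tool call to move; the robot and the scene stay as the last step left them, time stands still between calls to the robot, and variables do not carry over. Pictures are saved under pics/ and viewed, about 8 in all and at most 12, crops included, and the job is handed in when it is done.

Besides the shell and the picture viewer there is one more tool, called after "Request:" as a command line: name --pt "numbers of a row" for each row, then --argument value for the rest. step_arm: Moves the arm, as the interface text tells. Its arguments: {"type":"object","properties":{"deltas":{"type":"array"},"fingers":{"type":"number"}},"required":["deltas"]}

```bash
ls; mkdir -p pics
cat > h.py <<'E'
import numpy as np, cv2, time
from plant import bot
from scipy.spatial.transform import Rotation as Ro
def save(p,n,crop=None,scale=1):
    im=p["color"][:,:,::-1]
    if crop: im=im[crop[1]:crop[3],crop[0]:crop[2]]
    cv2.imwrite("pics/"+n,cv2.resize(im,None,fx=scale,fy=scale,interpolation=cv2.INTER_CUBIC))
def ray(p,u,v,z):
    R=np.array(p["R"]);t=np.array(p["t"]);c=-R.T@t
    d=R.T@np.array([(u-p["cx"])/p["fx"],(v-p["cy"])/p["fy"],1])
    return c+d*(z-c[2])/d[2]
def proj(p,X):
    q=np.array(p["R"])@np.array(X)+np.array(p["t"]);return np.array([p["fx"]*q[0]/q[2]+p["cx"],p["fy"]*q[1]/q[2]+p["cy"]])
E
python3 - <<'E'
from h import *
o=bot.get_obs();print({k:np.round(v,3) for k,v in o.items()},bot.tip_reach)
for n in("top","side"):
    p=bot.capture(n);save(p,n+"1.png",scale=1.5)
    print(n,"cam",-np.array(p["R"]).T@p["t"],p["fx"])
    for q in("station","fence","guard","guard_grip","latch","block","mark","indicator","tip","spindle","oil","ring_gauge"):
        print(q,[(np.round(b["rect"]),round(b["p"],2)) for b in bot.boxes_of(q,p)[:2]])
E
```

```text
pics
{'time': np.float64(0.0), 'joint_positions': array([-1.448,  0.343,  1.525, -0.   ,  1.275, -0.146]), 'dq': array([-0.001,  0.   ,  0.   , -0.002,  0.   , -0.   ]), 'tau': array([ 3.0000e-03, -4.3124e+01, -2.4422e+01,  7.2000e-02,  5.6000e-02,
       -0.0000e+00]), 'tool_pos': array([ 139.406, -505.754,  251.041]), 'tcp_rot': array([-3.14 , -0.   ,  0.269]), 'contact_force': array([ 0.234, -0.27 ,  0.207]), 'moment': array([ 0.094, -0.047, -0.015]), 'grip_width': np.float64(92.096)} 25.0
top cam [595.76601411  28.60181104 923.91841679] 419.03820475425107
station [(array([273., 255., 338., 152.]), 0.64)]
fence []
guard [(array([262., 252., 129., 114.]), 0.57)]
guard_grip [(array([148., 218.,  88.,  58.]), 0.62), (array([264., 256., 131., 116.]), 0.58)]
latch [(array([262., 285.,  34.,  45.]), 0.73), (array([371., 167.,  30.,  22.]), 0.46)]
block []
mark []
indicator [(array([149., 219.,  96.,  61.]), 0.71)]
tip [(array([147., 218.,  90.,  55.]), 0.89)]
spindle [(array([371., 168.,  30.,  18.]), 0.92), (array([263., 284.,  31.,  48.]), 0.41)]
oil [(array([237., 152.,  31.,  32.]), 0.88)]
ring_gauge [(array([294., 161.,  36.,  37.]), 0.59)]
side cam [ 408.0360286  -552.54672286  596.16642081] 384.3069899979901
station [(array([247., 209., 202., 349.]), 0.59)]
fence [(array([242., 253.,  10.,  11.]), 0.61)]
guard [(array([218., 215., 130., 104.]), 0.58)]
guard_grip [(array([218., 213., 131., 104.]), 0.72)]
latch [(array([181., 199.,  52.,  38.]), 0.91), (array([351., 285.,  28.,  54.]), 0.54)]
block []
mark []
indicator [(array([216.,  96.,  36., 127.]), 0.87)]
tip [(array([215.,  99.,  39., 125.]), 0.89)]
spindle [(array([351., 286.,  31.,  54.]), 0.79)]
oil [(array([296., 180.,  25.,  58.]), 0.58)]
ring_gauge [(array([313., 233.,  35.,  32.]), 0.76)]
```

View pics/top1.png

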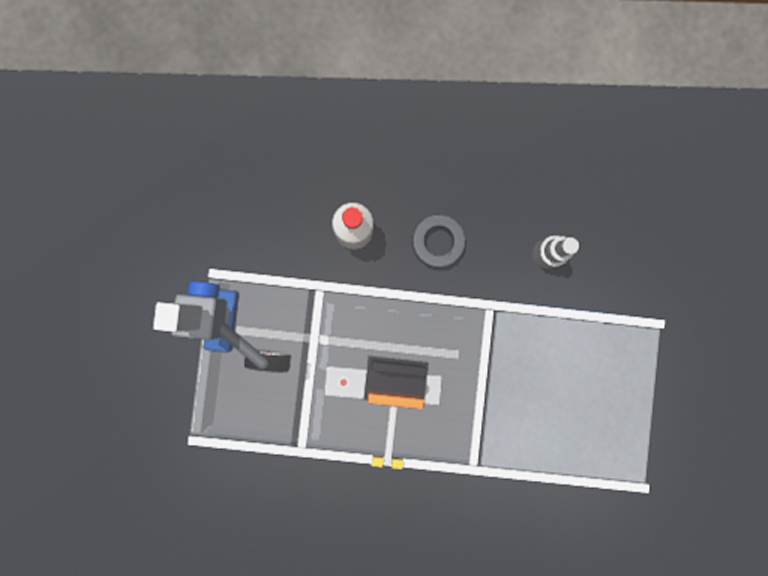

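View pics/side1.png

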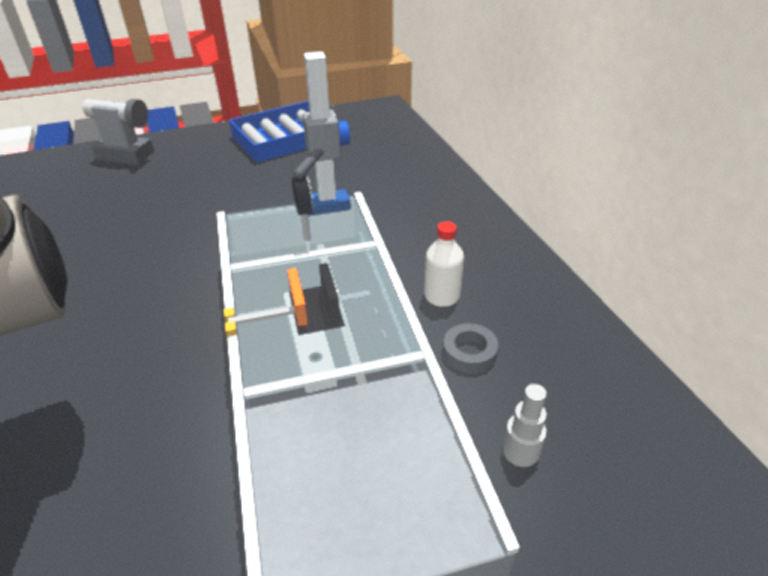

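The top view shows the station with its cabinet at right. The handle is at about (397,382) and the orange paddle at (395,401). The keeper is at (388,462), and the red mark at (344,382) shows through the guard. The side view agrees, and its stylus is near (307,240). Next I'll measure these in world coordinates.

```bash
cat >> h.py <<'E'
def station(p):
    hsv=cv2.cvtColor(p["color"],cv2.COLOR_RGB2HSV)
    m=((hsv[...,2]>215)&(hsv[...,1]<40)).astype(np.uint8); m[:170]=0
    n,l,s,_=cv2.connectedComponentsWithStats(m)
    pts=[]
    ys,xs=np.nonzero(np.isin(l,[i for i in range(1,n) if s[i,4]>250]))
    W=np.array([ray(p,u,v,95)[:2] for u,v in zip(xs,ys)])
    (c,sz,a)=cv2.minAreaRect(W.astype(np.float32))
    return cv2.boxPoints((c,sz,a)),c,sz,a
E
python3 - <<'E'
from h import *
p=bot.capture("top")
b,c,sz,a=station(p);print(b,c,sz,a)
hsv=cv2.cvtColor(p["color"],cv2.COLOR_RGB2HSV);H,S,V=[hsv[...,i].astype(int) for i in range(3)]
def comps(m,z,name):
    n,l,s,ce=cv2.connectedComponentsWithStats(m.astype(np.uint8))
    for i in range(1,n):
        if s[i,4]>4: print(name,s[i],np.round(ce[i],1),np.round(ray(p,*ce[i],z),1))
comps((S>150)&(H>5)&(H<18)&(V>120),137,"orange")
comps((S>150)&(H>20)&(H<35)&(V>120),95,"yellow")
comps((S>60)&((H<8)|(H>172))&(V>100),51,"red")
q=bot.capture("side");save(q,"side2.png",(150,50,300,280),3)
save(p,"top2.png",(120,170,340,320),3.6)
E
```

```text
[[ 365.7257  -350.49487]
 [ 594.3756  -373.00085]
 [ 660.0292   294.00787]
 [ 431.37927  316.51385]] (512.87744140625, -28.243499755859375) (670.2321166992188, 229.7548370361328) 84.37849426269531
orange [246 262  36  10 136] [267.3 267. ] [489.4 -19.1 137. ]
red [228 138  14  14 154] [234.4 144.6] [731.8  47.4  51. ]
red [227 253   4   4  14] [228.5 254.5] [502.9  56.4  51. ]
```

View pics/side2.png

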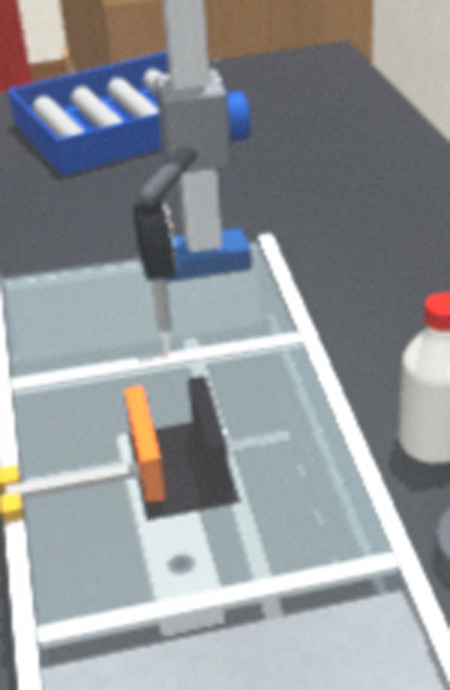

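View pics/top2.png

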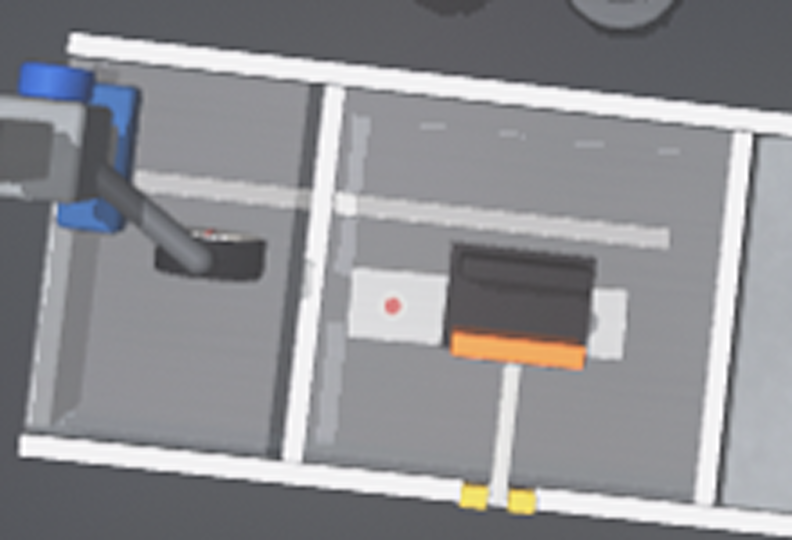

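The side crop shows the stylus running down to about (165,350), just above the crossbar. The top crop shows the mark at (392,306), the fence strip from (140,183) to (668,238), and the handle edges at (518,363) and (525,250).

```bash
cat >> h.py <<'E'
O=np.array([516.3,6.5]);YAW=-0.0981
def st(X):
    d=np.array(X)[:2]-O;c,s=np.cos(YAW),np.sin(YAW);return np.array([c*d[0]+s*d[1],-s*d[0]+c*d[1]])
def wd(x,y,z=0):
    c,s=np.cos(YAW),np.sin(YAW);return np.array([O[0]+c*x-s*y,O[1]+s*x+c*y,z])
E
python3 - <<'E'
from h import *
p=bot.capture("top");q=bot.capture("side")
T=lambda a,b:(120+a/3.6-.36,170+b/3.6-.36)
S=lambda a,b:(150+a/3-.33,50+b/3-.33)
def r(n,uv,z,c=p): print(n,np.round(st(ray(c,*uv,z)),1))
r("paddle outer",T(518,363),137);r("black outer",T(525,250),137)
r("bar front-left",T(452,354),137);r("bar fr right",T(582,370),137)
r("fence right front",T(668,248),25);r("fence left front",T(140,193),25);r("fence right back",T(668,229),25)
for a in((350,268),(348,338),(627,291),(623,359)): r("block",T(*a),51)
r("mark",T(392,306),51)
for a in((660,110),):pass
r("rail back left end",T(70,33),95);r("rail front left end",T(20,455),95)
r("cross bar inner",T(322,200),95)
r("yellow",T(474,497),95);r("yellow",T(521,502),95)
r("tip side",S(166,352),58,q)
r("S paddle outer",S(143,445),130,q)
for X in((40,-115),(-115,105)): print(X,(proj(q,wd(*X,95))-[150,50])*3,(proj(p,wd(*X,95))-[120,170])*3.6)
c=q["color"][150:180,190:225].astype(int);d=c[...,0]-(c[...,1]+c[...,2])/2
i=np.argsort(d.ravel())[-8:];print([(190+k%35,150+k//35,d.ravel()[k]) for k in i])
# tip line
for y in range(110,200,10): print(y,np.round((proj(q,wd(20,y,58))-[150,50])*3),np.round((proj(p,wd(20,y,58))-[120,170])*3.6))
E
```

```text
paddle outer [-31.4 -21.9]
black outer [ 27.2 -19.1]
bar front-left [-30.4  12.7]
bar fr right [-31.5 -55.4]
fence right front [  30.5 -110.8]
fence left front [ 28.7 204.1]
fence right back [  41.8 -109.6]
block [ 0.5 74.7]
block [-39.4  71.2]
block [  4.6 -85.8]
block [-34.5 -87.7]
mark [-18.5  48.2]
rail back left end [114.9 238.5]
rail front left end [-114.9  237.7]
cross bar inner [39.5 91.8]
yellow [-112.    -8.8]
yellow [-112.   -34.6]
tip side [ 11.2 150. ]
S paddle outer [-25.6 -34.4]
(40, -115) [280.69186868 557.0366897 ] [694.98246287 239.11719654]
(-115, 105) [-10.39913124 375.77166815] [263.77461403 479.48332981]
[(np.int64(195), np.int64(178), np.float64(40.0)), (np.int64(196), np.int64(178), np.float64(54.5)), (np.int64(192), np.int64(179), np.float64(71.0)), (np.int64(197), np.int64(179), np.float64(97.0)), (np.int64(193), np.int64(179), np.float64(98.5)), (np.int64(194), np.int64(179), np.float64(100.0)), (np.int64(195), np.int64(179), np.float64(101.5)), (np.int64(196), np.int64(179), np.float64(106.5))]
110 [185. 380.] [290. 227.]
120 [183. 372.] [273. 225.]
130 [181. 365.] [255. 223.]
140 [179. 357.] [238. 221.]
150 [176. 349.] [220. 219.]
160 [174. 342.] [203. 217.]
170 [172. 334.] [185. 215.]
180 [170. 327.] [168. 213.]
190 [168. 320.] [150. 212.]
```

```bash
cat >> h.py <<'E'
def go(x,y,ztip,dy=0,world=False):
    """tool-frame delta to station xy with fingertip height ztip, jaws along station x (+dy yaw)"""
    o=bot.get_obs();P=np.array(o["tool_pos"]);R=Ro.from_euler("xyz",o["tcp_rot"])
    G=Ro.from_euler("xyz",[np.pi,0,np.pi/2+YAW+dy]);t=wd(x,y,ztip+bot.tip_reach)
    print("d",np.round(R.inv().apply(t-P),1),np.round((R.inv()*G).as_rotvec(),4),"F",np.round(o["contact_force"],1),"w",round(float(o["grip_width"]),1),"st",np.round(st(P),1),"tipz",round(P[2]-bot.tip_reach,1),"t",round(o["time"],2))
E
python3 -c "
from h import *
go(0,-21.5,180)"
```

```text
d [ 491.8 -374.1   46.7] [ 1.0000e-04  1.0000e-04 -1.2039e+00] F [ 0.   0.5 -0.3] w 91.8 st [-324.8 -547.1] tipz 226.8 t 1.5
```

Request:
step_arm --pt "33 -25 0 0 0 0" --pt "66 -50 0 0 0 0" --pt "98 -75 0 0 0 0" --pt "131 -100 0 0 0 0" --pt "164 -125 0 0 0 0"

```text
time: 1.92
tool_pos: [265.0, -340.5, 251.8]
tcp_rot: [3.141, -0.0, 0.268]
contact_force: [1.5, -0.3, 0.8]
grip_width: 91.9
```

Request:
step_arm --pt "33 -25 0 0 0 0" --pt "66 -50 0 0 0 0" --pt "98 -75 0 0 0 0" --pt "131 -100 0 0 0 0" --pt "164 -125 0 0 0 0"

```text
time: 2.33
tool_pos: [390.1, -176.2, 252.1]
tcp_rot: [3.141, -0.001, 0.269]
contact_force: [0.9, -0.8, 0.2]
grip_width: 91.5
```

Request:
step_arm --pt "0 0 0 0 0 -0.12" --pt "0 0 0 0 0 -0.24" --pt "0 0 0 0 0 -0.36" --pt "0 0 0 0 0 -0.48" --pt "0 0 0 0 0 -0.6"

```text
time: 2.75
tool_pos: [389.4, -177.8, 251.8]
tcp_rot: [3.141, 0.0, 0.875]
contact_force: [0.8, -0.6, -0.4]
grip_width: 91.7
```

Request:
step_arm --pt "0 0 0 0 0 -0.12" --pt "0 0 0 0 0 -0.24" --pt "0 0 0 0 0 -0.36" --pt "0 0 0 0 0 -0.48" --pt "0 0 0 0 0 -0.6"

```text
time: 3.17
tool_pos: [389.3, -178.0, 251.8]
tcp_rot: [3.141, 0.0, 1.475]
contact_force: [-0.4, 0.6, 0.7]
grip_width: 91.7
```

```bash
python3 -c "
from h import *
go(0,-21.5,180)"
```

```text
d [174.4 108.7  46.8] [0.0002 0.0002 0.0021] F [-0.4  0.6  0.7] w 91.7 st [-108.3 -196.1] tipz 226.8 t 3.17
```

Request:
step_arm --pt "35 22 5 0 0 0" --pt "70 44 15 0 0 0" --pt "105 66 25 0 0 0" --pt "140 88 37 0 0 0.002" --pt "174.4 108.7 46.8 0 0 0.002"

```text
time: 3.58
tool_pos: [514.5, -16.2, 205.1]
tcp_rot: [3.141, 0.0, 1.466]
contact_force: [0.8, -1.5, 0.1]
grip_width: 91.8
```

Run:
```python
from h import *
go(0,-21.5,108)
p=bot.capture("wrist");save(p,"wrist1.png",scale=1.2)
for x in(21,-31):
  for y in(-56.5,13.5):print(x,y,np.round(1.2*proj(p,wd(x,y,137))))
```

```text
d [ 1.2 -0.5 72.1] [ 0.0005  0.0002 -0.0064] F [ 0.8 -1.5  0.1] w 91.8 st [  0.4 -22.7] tipz 180.1 t 3.58
21 -56.5 [335. 295.]
21 13.5 [337. 192.]
-31 -56.5 [259. 295.]
-31 13.5 [254. 193.]
```

View pics/wrist1.png

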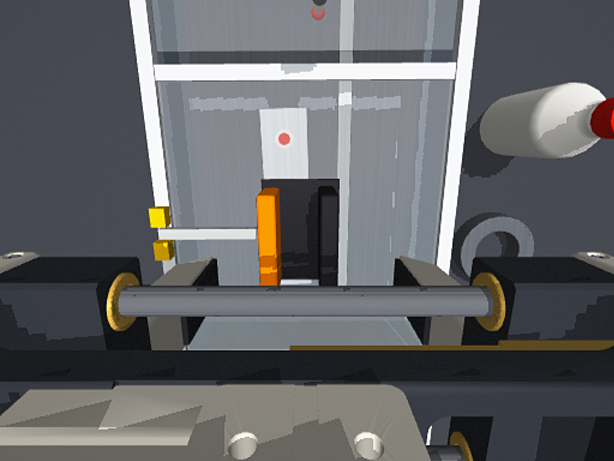

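The wrist view shows the handle at columns 256–338, where I predicted it. The mark is at (284,139) and the red stylus ball is at about (318,14). Now I'll go down and squeeze.

Request:
step_arm --pt "1.2 -0.5 18 0 0 -0.006" --pt "1.2 -0.5 36 0 0 -0.006" --pt "1.2 -0.5 54 0 0 -0.006" --pt "1.2 -0.5 72 0 0 -0.006" --pt "1.2 -0.5 72 0 0 -0.006"

```text
time: 4.05
tool_pos: [511.3, -16.2, 130.6]
tcp_rot: [-3.136, -0.0, 1.473]
contact_force: [-0.3, 0.4, -0.9]
grip_width: 91.7
```

Request:
step_arm --pt "0 0 0 0 0 0" --pt "0 0 0 0 0 0" --pt "0 0 0 0 0 0" --pt "0 0 0 0 0 0" --pt "0 0 0 0 0 0" --fingers 20

```text
time: 4.47
tool_pos: [513.6, -16.6, 134.4]
tcp_rot: [3.14, 0.0, 1.473]
contact_force: [-0.8, -0.5, -0.0]
grip_width: 63.0
```

Request:
step_arm --pt "0 0 0 0 0 0" --pt "0 0 0 0 0 0" --pt "0 0 0 0 0 0" --pt "0 0 0 0 0 0" --pt "0 0 0 0 0 0"

```text
time: 4.88
tool_pos: [514.6, -16.7, 133.8]
tcp_rot: [3.139, 0.0, 1.473]
contact_force: [6.4, -0.5, -3.3]
grip_width: 41.7
```

Request:
step_arm --pt "-8 0 0 0 0 0" --pt "-20 0 0 0 0 0" --pt "-34 0 0 0 0 0" --pt "-50 0 0 0 0 0" --pt "-65 0 0 0 0 0"

```text
time: 5.3
tool_pos: [508.2, -81.4, 133.8]
tcp_rot: [3.139, -0.001, 1.473]
contact_force: [9.0, 3.0, -3.3]
grip_width: 41.7
```

```bash
python3 -c "
from h import *
go(0,-239.5,108)"
```

```text
d [-151.2   -0.6    0.7] [ 0.003  -0.0006  0.0004] F [ 9.   3.  -3.3] w 41.7 st [  0.5 -88.3] tipz 108.8 t 5.3
```

Request:
step_arm --pt "-15 0 0 0 0 0" --pt "-31 0 0 0 0 0" --pt "-47 0 0 0 0 0" --pt "-63 0 0 0 0 0" --pt "-79 0 0 0 0 0"

```text
time: 5.72
tool_pos: [500.4, -160.2, 133.8]
tcp_rot: [3.139, -0.0, 1.473]
contact_force: [8.4, 3.0, -2.7]
grip_width: 41.7
```

Request:
step_arm --pt "-15 0 0 0 0 0" --pt "-30 0 0 0 0 0" --pt "-45 0 0 0 0 0" --pt "-60 0 0 0 0 0" --pt "-70 0 0 0 0 0"

```text
time: 6.13
tool_pos: [493.5, -230.5, 133.8]
tcp_rot: [3.139, 0.0, 1.472]
contact_force: [8.1, 2.1, -1.5]
grip_width: 41.8
```

```bash
python3 -c "
from h import *
go(0,-239.5,108)"
```

```text
d [-1.4 -0.5  0.8] [ 0.0029  0.0001 -0.0002] F [ 8.1  2.1 -1.5] w 41.8 st [   0.5 -238.1] tipz 108.8 t 6.13
```

Request:
step_arm --pt "0 0 0 0 0 0" --pt "0 0 0 0 0 0" --pt "0 0 0 0 0 0" --pt "0 0 0 0 0 0" --pt "0 0 0 0 0 0" --fingers 91

```text
time: 6.55
tool_pos: [492.5, -229.3, 133.7]
tcp_rot: [3.141, 0.0, 1.473]
contact_force: [-0.1, 0.5, 0.6]
grip_width: 70.9
```

Request:
step_arm --pt "0 0 0 0 0 0" --pt "0 0 -5 0 0 0" --pt "0 0 -30 0 0 0" --pt "0 0 -60 0 0 0" --pt "0 0 -90 0 0 0"

```text
time: 6.97
tool_pos: [492.1, -229.1, 224.6]
tcp_rot: [-3.141, -0.001, 1.473]
contact_force: [0.4, 0.5, 0.2]
grip_width: 90.7
```

Request:
step_arm --pt "40 0 -10 0 0 0" --pt "80 0 -20 0 0 0" --pt "120 0 -20 0 0 0" --pt "160 0 -20 0 0 0" --pt "190 0 -20 0 0 0"

```text
time: 7.38
tool_pos: [510.8, -37.5, 244.4]
tcp_rot: [3.14, -0.001, 1.474]
contact_force: [0.4, -0.7, 0.9]
grip_width: 91.3
```

Run:
```python
from h import *
go(0,-50,220)
p=bot.capture("wrist");save(p,"wrist2.png",scale=1.2)
q=bot.capture("side");save(q,"side3.png",(150,50,300,280),2.6)
print(np.round(proj(p,wd(10,150,58))*1.2),np.round(proj(p,wd(-18.5,48.2,51))*1.2))
```

```text
d [-5.7  1.2 -0.6] [ 0.0013 -0.0006  0.001 ] F [ 0.4 -0.7  0.9] w 91.3 st [ -1.2 -44.3] tipz 219.4 t 7.38
[318. -13.] [287. 113.]
```

View pics/wrist2.png

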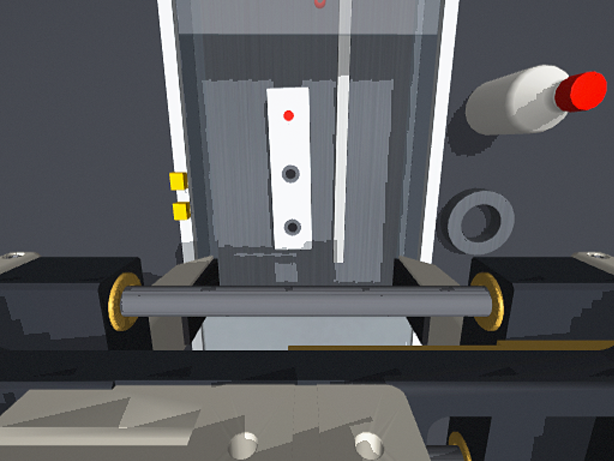

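The guard is open and the block is fully visible. The mark is at (288,115), the fence's front edge is near column 340, and the ball is at (320,3), cut off by the top of the image. I'll measure these numerically and move back a little so the ball shows whole.

Request:
step_arm --pt "30 0 -8 0 0 0" --pt "50 0 -15 0 0 0" --pt "50 0 -15 0 0 0" --pt "50 0 -15 0 0 0"

```text
time: 7.82
tool_pos: [516.0, 9.4, 259.0]
tcp_rot: [3.14, 0.001, 1.474]
contact_force: [0.1, 0.2, -0.4]
grip_width: 91.1
```

```bash
cat >> h.py <<'E'
def reds(p,zs,xl=(-60,80),yl=(-60,200)):
    hsv=cv2.cvtColor(p["color"],cv2.COLOR_RGB2HSV);H,S,V=[hsv[...,i].astype(int) for i in range(3)]
    n,l,s,ce=cv2.connectedComponentsWithStats(((S>60)&((H<8)|(H>172))&(V>80)).astype(np.uint8))
    for i in range(1,n):
        a=st(ray(p,*ce[i],zs[0]))
        if s[i,4]>3 and xl[0]<a[0]<xl[1] and yl[0]<a[1]<yl[1]: print("red",s[i],np.round(ce[i],1),[np.round(st(ray(p,*ce[i],z)),1) for z in zs])
def block(p):
    hsv=cv2.cvtColor(p["color"],cv2.COLOR_RGB2HSV)
    cs=np.array([proj(p,wd(x,y,51)) for x,y in((-65,-110),(28,-110),(28,100),(-65,100))])
    m=np.zeros(hsv.shape[:2],np.uint8);cv2.fillPoly(m,[cs.astype(np.int32)],1)
    b=((hsv[...,2]>200)&(m>0)).astype(np.uint8)
    n,l,s,ce=cv2.connectedComponentsWithStats(b)
    i=1+np.argmax(s[1:,4]);v,u=np.nonzero(l==i)
    W=np.array([st(ray(p,a,c,51)) for a,c in zip(u,v)],np.float32)
    r=cv2.minAreaRect(W);bx=cv2.boxPoints(r);print("block",r,np.round(bx,1).tolist())
E
python3 - <<'E'
from h import *
go(0,0,230)
p=bot.capture("wrist");reds(p,(51,58,61));block(p)
q=bot.capture("top");reds(q,(51,));block(q)
q=bot.capture("side");reds(q,(51,58,61));
save(p,"wrist3.png",scale=1.2)
E
```

```text
d [-2.9  0.6  4. ] [0.0011 0.0006 0.0018] F [ 0.1  0.2 -0.4] w 91.1 st [-0.6  2.9] tipz 234.0 t 7.82
red [288  15   2   4   6] [288.7  16.8] [array([ 37.7, 178.6]), array([ 36.9, 176.4]), array([ 36.6, 175.4])]
red [237 133   8   8  52] [240.7 136.7] [array([-17.2,  46.7]), array([-16.9,  47.2]), array([-16.7,  47.4])]
block ((-15.68840217590332, -8.30645751953125), (39.30503463745117, 159.19215393066406), 1.472069501876831) [[-37.400001525878906, 70.80000305175781], [-33.29999923706055, -88.4000015258789], [6.0, -87.4000015258789], [1.899999976158142, 71.80000305175781]]
block ((-3.444523334503174, -70.231689453125), (12.568830490112305, 30.324026107788086), 1.4521623849868774) [[-10.100000381469727, -55.20000076293945], [-9.300000190734863, -85.5], [3.200000047683716, -85.19999694824219], [2.5, -54.900001525878906]]
red [204 168   4   3  12] [205.5 169. ] [array([ 12. , 151.4]), array([ 11.1, 142.2]), array([ 10.8, 138.2])]
red [199 200   3   2   5] [199.8 200.4] [array([-17.1,  47. ]), array([-17.5,  39.1]), array([-17.7,  35.7])]
```

View pics/wrist3.png

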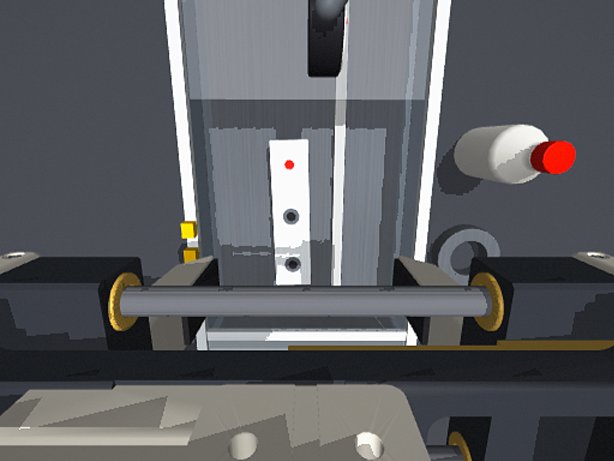

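The tip is hidden behind the dial in this view. Side view gives the ball at about (10.8,138) in station coordinates, which fits the earlier wrist view. The block is centred at (-15.7,-8.3) with a yaw of +0.026. Before going down I'll check the keeper height and where the wrist camera sits.

Run:
```python
from h import *
ps=[bot.capture(n) for n in("wrist","top","side")]
o=bot.get_obs();print(np.round(o["joint_positions"],2))
c=-np.array(ps[0]["R"]).T@ps[0]["t"];print("wrist cam st",np.round(st(c),1),c[2],"tcp z",o["tool_pos"][2])
L=[]
for p in ps:
    hsv=cv2.cvtColor(p["color"],cv2.COLOR_RGB2HSV);H,S,V=[hsv[...,i].astype(int) for i in range(3)]
    n,l,s,ce=cv2.connectedComponentsWithStats(((S>130)&(H>20)&(H<36)&(V>110)).astype(np.uint8))
    for i in range(1,n):
        if s[i,4]>6:
            x,y,w,h=s[i,:4]
            if abs(st(ray(p,*ce[i],95))[0]+110)<25:
                print(s[i],[(z,np.round(st(ray(p,*ce[i],z)),1).tolist()) for z in(95,105,115)], "extent", [np.round(st(ray(p,a,b,105)),1).tolist() for a,b in((x,y),(x+w,y+h))])
```

```text
[-0.13  0.32  1.54 -0.    1.28 -0.03]
wrist cam st [-0.5 69.3] 391.47423307056715 tcp z 258.26283511526333
[151 184  12  14 148] [(95, [-112.1, -11.3]), (105, [-108.3, -8.6]), (115, [-104.5, -5.9])] extent [[-113.2, -1.3], [-101.5, -17.3]]
[153 207  11  12 110] [(95, [-112.5, -37.4]), (105, [-108.7, -33.8]), (115, [-104.9, -30.2])] extent [[-113.6, -27.7], [-102.5, -42.0]]
[149 206   8  17  91] [(95, [-109.6, -14.9]), (105, [-108.4, -26.0]), (115, [-107.3, -37.0])] extent [[-113.9, -3.9], [-102.6, -52.9]]
```

```bash
python3 -c "
from h import *
go(-14,-76,40,0.0257)"
```

```text
d [-77.8 -12.9 193.3] [-0.0006  0.0002 -0.0269] F [-0.1 -0.8 -0. ] w 90.7 st [-0.9  1.9] tipz 233.3 t 8.12
```

Request:
step_arm --pt "-30 -5 10 0 0 -0.027" --pt "-55 -9 35 0 0 -0.027" --pt "-77.8 -12.9 65 0 0 -0.027" --pt "-77.8 -12.9 95 0 0 -0.027" --pt "-77.8 -12.9 130 0 0 -0.027"

```text
time: 8.53
tool_pos: [495.5, -68.8, 128.2]
tcp_rot: [3.139, 0.001, 1.497]
contact_force: [-0.1, -0.3, 0.6]
grip_width: 91.2
```

Request:
step_arm --pt "0 0 15 0 0 0" --pt "0 0 30 0 0 0" --pt "0 0 45 0 0 0" --pt "0 0 56 0 0 0" --pt "0 0 60 0 0 0"

```text
time: 8.95
tool_pos: [494.2, -67.1, 66.8]
tcp_rot: [-3.139, -0.001, 1.499]
contact_force: [-0.1, 0.8, -0.1]
grip_width: 91.0
```

Run:
```python
from h import *
go(-14,-76,40,0.0257)
p=bot.capture("wrist");reds(p,(51,61));save(p,"wrist4.png",scale=1.2)
```

```text
d [-0.6  0.7  1.8] [-0.003  -0.0005  0.0005] F [-0.1  0.8 -0.1] w 91.0 st [-14.7 -75.4] tipz 41.8 t 8.95
red [245   0  21  12 187] [255.3   4.3] [array([-17.3,  44.7]), array([-17.2,  41.2])]
```

View pics/wrist4.png

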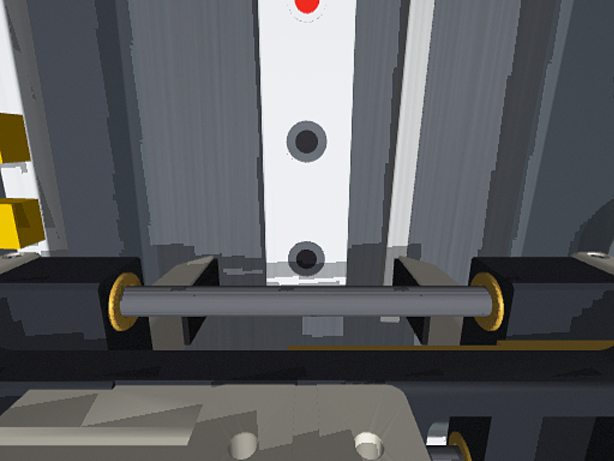

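The block lies between the open fingers near its -y end. I'll close on it.

Request:
step_arm --pt "0 0 1 0 0 0" --pt "0 0 2 0 0 0" --pt "0 0 2 0 0 0" --pt "0 0 2 0 0 0" --pt "0 0 2 0 0 0" --fingers 30

```text
time: 9.42
tool_pos: [495.6, -66.9, 67.1]
tcp_rot: [3.141, 0.0, 1.5]
contact_force: [-0.2, -0.2, 0.6]
grip_width: 62.4
```

Request:
step_arm --pt "0 0 0 0 0 0" --pt "0 0 0 0 0 0" --pt "0 0 0 0 0 0" --pt "0 0 0 0 0 0" --pt "0 0 0 0 0 0"

```text
time: 9.83
tool_pos: [495.1, -66.8, 66.7]
tcp_rot: [-3.141, 0.0, 1.5]
contact_force: [-1.5, -0.5, 1.8]
grip_width: 39.5
```

Run:
```python
from h import *
go(7,-76,40,0.004)
```

```text
d [-1.5 20.9  1.7] [-0.0004  0.0002  0.0233] F [-1.5 -0.5  1.8] w 39.5 st [-13.9 -75. ] tipz 41.7 t 9.83
```

Request:
step_arm --pt "0 4 0 0 0 0.006" --pt "0 8 0 0 0 0.012" --pt "0 12 0 0 0 0.018" --pt "0 16 0 0 0 0.023" --pt "0 18 0 0 0 0.023"

```text
time: 10.25
tool_pos: [510.8, -67.5, 66.7]
tcp_rot: [-3.135, -0.0, 1.478]
contact_force: [-14.0, 0.7, 15.8]
grip_width: 39.8
```

Run:
```python
from h import *
go(7,13,40,0.004)
p=bot.capture("wrist");reds(p,(51,61));save(p,"wrist5.png",scale=1.2)
```

```text
d [87.2  5.7  1.7] [-0.0063 -0.0003  0.0012] F [-14.    0.7  15.8] w 39.8 st [  1.8 -74.2] tipz 41.7 t 10.25
red [242   0  21  12 199] [252.3   4.6] [array([ 0.2, 45.8]), array([ 0.4, 42.2])]
```

View pics/wrist5.png

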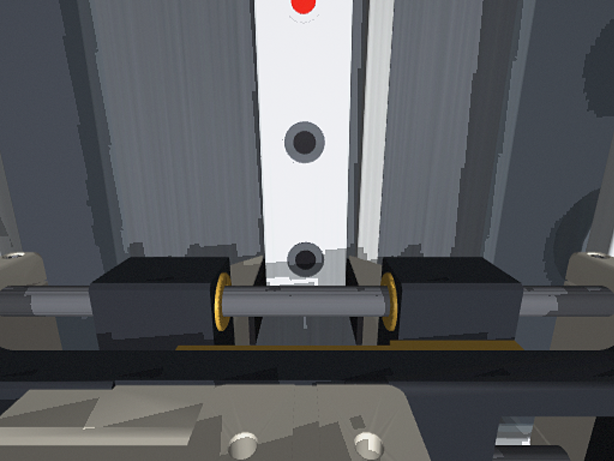

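The block is held, with the fence still about 8 mm beyond it. The force reading suggests I'm pressing down a little, so I'll lift slightly and check.

Request:
step_arm --pt "0 0 -1 0 0 0" --pt "0 0 -2 0 0 0" --pt "0 0 -2 0 0 0"

```text
time: 10.55
tool_pos: [512.8, -67.9, 68.1]
tcp_rot: [-3.14, -0.0, 1.477]
contact_force: [-2.5, 0.7, -4.5]
grip_width: 39.8
```

Request:
step_arm --pt "0 1 0 0 0 0" --pt "0 2 0 0 0 0" --pt "0 2 0 0 0 0"

```text
time: 10.8
tool_pos: [515.4, -68.3, 68.3]
tcp_rot: [-3.141, 0.0, 1.477]
contact_force: [-1.0, 0.8, -5.5]
grip_width: 39.3
```

Now it carries the block's weight with no drag. Next I'll slide along +y.

Request:
step_arm --pt "8 0 0 0 0 0" --pt "16 0 0 0 0 0" --pt "25 0 0 0 0 0" --pt "34 0 0 0 0 0" --pt "42 0 0 0 0 0"

```text
time: 11.22
tool_pos: [519.4, -25.2, 68.7]
tcp_rot: [3.141, 0.0, 1.477]
contact_force: [0.0, -2.0, -3.4]
grip_width: 39.8
```

Request:
step_arm --pt "9 0 0 0 0 0" --pt "18 0 0 0 0 0" --pt "27 0 0 0 0 0" --pt "36 0 0 0 0 0" --pt "45 0 0 0 0 0"

```text
time: 11.63
tool_pos: [523.4, 19.3, 68.6]
tcp_rot: [-3.142, 0.0, 1.477]
contact_force: [1.0, -1.4, -5.0]
grip_width: 39.8
```

Run:
```python
from h import *
go(7,13,40,0.004)
p=bot.capture("wrist");reds(p,(51,61));save(p,"wrist6.png",scale=1.2)
q=bot.capture("side");reds(q,(51,61));save(q,"side6.png",(180,120,250,210),6)
```

```text
d [-0.5  1.2  3.6] [-0.0001  0.0001  0.0003] F [ 1.  -1.4 -5. ] w 39.8 st [ 5.8 13.5] tipz 43.6 t 11.63
red [244   0  21  13 214] [254.1   5. ] [array([  5.4, 133.9]), array([  5.4, 130.4])]
```

View pics/wrist6.png

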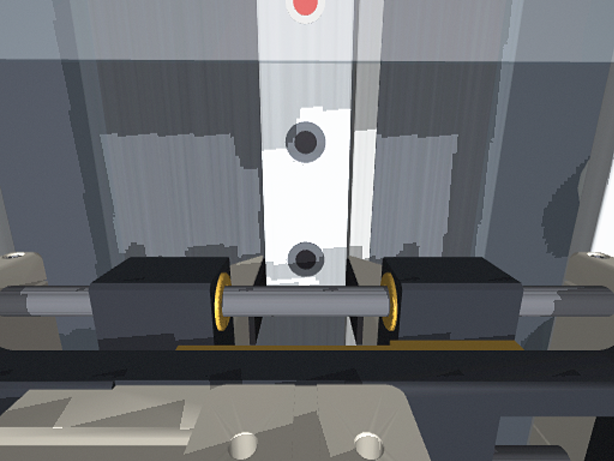

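The block is aligned beside the fence with a small gap, and its mark is now under the bay cover. Now I'll ease it towards the fence and watch the force.

Request:
step_arm --pt "0 0.8 0 0 0 0" --pt "0 1.6 0 0 0 0" --pt "0 2.4 0 0 0 0" --pt "0 3 0 0 0 0" --pt "0 3 0 0 0 0"

```text
time: 12.15
tool_pos: [526.3, 17.7, 68.4]
tcp_rot: [-3.141, 0.0, 1.476]
contact_force: [-1.9, 1.2, -4.8]
grip_width: 39.6
```

Request:
step_arm --pt "0 0.5 0 0 0 0" --pt "0 1 0 0 0 0" --pt "0 1 0 0 0 0"

```text
time: 12.4
tool_pos: [527.4, 17.7, 68.6]
tcp_rot: [3.142, 0.0, 1.477]
contact_force: [-1.4, -1.2, -5.3]
grip_width: 39.8
```

Request:
step_arm --pt "0 0.5 0 0 0 0" --pt "0 1 0 0 0 0" --pt "0 1 0 0 0 0"

```text
time: 12.65
tool_pos: [528.1, 17.8, 68.5]
tcp_rot: [-3.141, 0.0, 1.477]
contact_force: [-2.6, -0.9, -4.0]
grip_width: 39.8
```

Request:
step_arm --pt "0 0.5 0 0 0 0" --pt "0 1 0 0 0 0" --pt "0 1 0 0 0 0"

```text
time: 12.9
tool_pos: [528.2, 17.8, 68.4]
tcp_rot: [-3.139, 0.0, 1.477]
contact_force: [-6.5, -1.1, -2.0]
grip_width: 39.5
```

Run:
```python
from h import *
go(10,13,40,0.004)
p=bot.capture("wrist");reds(p,(51,61))
q=bot.capture("side");reds(q,(51,61))
for n in("mark","tip","block","indicator"): print(n,[(np.round(b["rect"],1),round(b["p"],2)) for b in bot.boxes_of(n,q)[:2]])
```

```text
d [ 0.6 -0.7  3.4] [-0.0029  0.0003  0.0002] F [-6.5 -1.1 -2. ] w 39.5 st [10.7 12.4] tipz 43.4 t 12.9
red [243   0  21  13 212] [253.4   5. ] [array([  9.9, 132.8]), array([ 10. , 129.3])]
mark [(array([218.2, 207.9,  22.5,  41.5]), 0.71)]
tip []
block [(array([197.1, 295.8,  64.8,  56.6]), 0.67), (array([217.2, 204.2,  22.7,  44. ]), 0.57)]
indicator []
```

There's contact with the fence at 6 N. I'll set the block down, release it and rise to compare mark and tip.

Request:
step_arm --pt "0 0 0.8 0 0 0" --pt "0 0 1.6 0 0 0" --pt "0 0 2 0 0 0"

```text
time: 13.45
tool_pos: [528.2, 17.7, 66.7]
tcp_rot: [-3.139, 0.0, 1.477]
contact_force: [-8.0, -1.7, 6.2]
grip_width: 39.7
```

Request:
step_arm --pt "0 0 0 0 0 0" --pt "0 0 0 0 0 0" --pt "0 0 0 0 0 0" --pt "0 0 0 0 0 0" --fingers 70

```text
time: 13.78
tool_pos: [530.5, 17.8, 67.2]
tcp_rot: [3.139, -0.0, 1.477]
contact_force: [0.7, -0.2, 0.2]
grip_width: 61.8
```

Request:
step_arm --pt "0 0 -15 0 0 0" --pt "0 0 -40 0 0 0" --pt "-10 0 -70 0 0 0" --pt "-22 0 -100 0 0 0" --pt "-35 0 -137 0 0 0"

```text
time: 14.2
tool_pos: [525.6, -17.0, 204.2]
tcp_rot: [-3.14, -0.0, 1.478]
contact_force: [1.6, 0.6, -0.1]
grip_width: 70.2
```

```bash
cat > meas.py <<'E'
from h import *
go(10,13,40,0.004)
for n in("wrist","top","side"):
    p=bot.capture(n)
    if n=="wrist": save(p,"w_last.png",scale=1.2)
    print(n);reds(p,(51,58,61))
E
python3 meas.py
```

```text
d [ 35.4  -1.3 139.2] [-0.0012 -0.0003  0.0009] F [ 1.6  0.6 -0.1] w 70.2 st [ 11.6 -22.5] tipz 179.2 t 14.2
wrist
red [249   6  11  19 147] [253.8  16. ] [array([ 10.2, 136.6]), array([ 10.3, 134.4]), array([ 10.3, 133.4])]
top
side
red [204 168   4   3  10] [205.5 168.8] [array([ 12.1, 152.1]), array([ 11.2, 142.9]), array([ 10.9, 139. ])]
red [204 172   4   3   8] [205.8 173.2] [array([  9.9, 135.4]), array([  9.1, 126.4]), array([  8.8, 122.5])]
```

Run:
```python
from h import *
p=bot.capture("wrist");save(p,"w7.png",(228,0,282,40),14)
for y in(130,135,140):
    print(y,"mark",np.round((proj(p,wd(10,y,51))-[228,0])*14),"tip58",np.round((proj(p,wd(10,y,58))-[228,0])*14),"ball61",np.round((proj(p,wd(10,y,61))-[228,0])*14))
```

```text
130 mark [294. 332.] tip58 [293. 296.] ball61 [293. 281.]
135 mark [294. 249.] tip58 [293. 211.] ball61 [292. 194.]
140 mark [294. 165.] tip58 [293. 125.] ball61 [292. 107.]
```

View pics/w7.png

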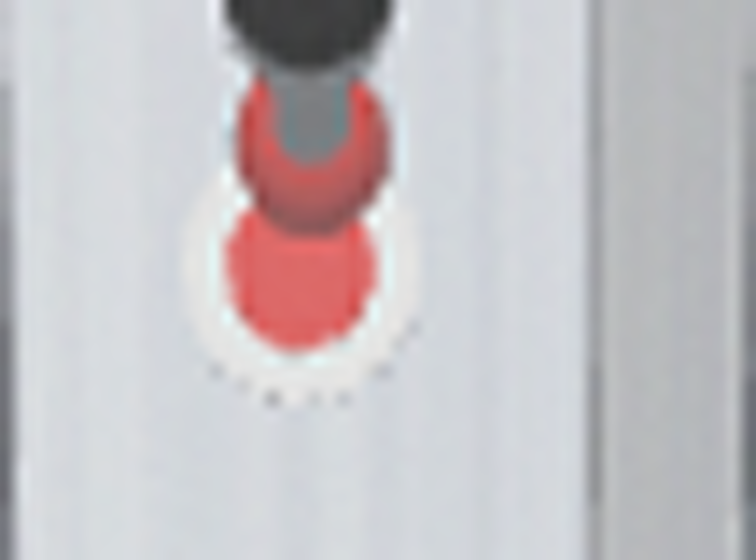

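The mark is at about y=133.8 and the ball at about 136.5, so the block needs roughly 2.5 mm more +y. The x values agree to within 0.7 mm. First I'll push the block flush from the front with closed fingers.

```bash
python3 -c "
from h import *
go(-45,32,42,0.004)"
```

```text
d [ 54.9 -58.1 137.5] [ 0.0035  0.0001 -0.0008] F [ 0.  -0.8  0.3] w 70.0 st [ 12.8 -22.7] tipz 179.7 t 14.4
```

Request:
step_arm --pt "15 -18 0 0 0 0" --pt "30 -36 0 0 0 0" --pt "45 -54 20 0 0 0" --pt "55 -58 40 0 0 0" --pt "55 -58 65 0 0 0" --fingers 0

```text
time: 14.82
tool_pos: [472.1, 45.3, 137.6]
tcp_rot: [-3.141, -0.001, 1.479]
contact_force: [0.6, -0.8, -0.5]
grip_width: 41.1
```

Request:
step_arm --pt "0 0 15 0 0 0" --pt "0 0 30 0 0 0" --pt "0 0 45 0 0 0" --pt "0 0 60 0 0 0" --pt "0 0 72 0 0 0"

```text
time: 15.23
tool_pos: [472.1, 43.7, 64.2]
tcp_rot: [-3.138, 0.0, 1.477]
contact_force: [0.5, -0.2, -0.8]
grip_width: 7.6
```

Request:
step_arm --pt "0 4 0 0 0 0" --pt "0 8 0 0 0 0" --pt "0 10 0 0 0 0" --pt "0 11 0 0 0 0" --pt "0 12 0 0 0 0"

```text
time: 15.65
tool_pos: [486.0, 42.0, 67.1]
tcp_rot: [3.14, 0.0, 1.477]
contact_force: [-0.3, -0.0, 0.6]
grip_width: 0.1
```

```bash
python3 -c "
from h import *
go(-29,32,42,0.004)"
```

```text
d [-0.4  4.6  0.1] [0.0013 0.     0.0001] F [-0.3 -0.   0.6] w 0.1 st [-33.6  32.4] tipz 42.1 t 15.65
```

Now I'll creep forward in 1–1.5 mm moves, watching the force.

Request:
step_arm --pt "0 1 0 0 0 0" --pt "0 2 0 0 0 0" --pt "0 3 0 0 0 0" --pt "0 3 0 0 0 0"

```text
time: 15.98
tool_pos: [488.7, 41.7, 66.8]
tcp_rot: [3.141, 0.0, 1.477]
contact_force: [0.3, 0.2, 0.6]
grip_width: 0.1
```

Request:
step_arm --pt "0 0.5 0 0 0 0" --pt "0 1 0 0 0 0" --pt "0 1 0 0 0 0"

```text
time: 16.23
tool_pos: [489.5, 41.6, 66.6]
tcp_rot: [3.141, 0.0, 1.477]
contact_force: [0.5, 0.2, 0.2]
grip_width: 0.5
```

Request:
step_arm --pt "0 0.5 0 0 0 0" --pt "0 1 0 0 0 0" --pt "0 1 0 0 0 0"

```text
time: 16.48
tool_pos: [490.5, 41.5, 66.6]
tcp_rot: [3.141, 0.0, 1.477]
contact_force: [0.9, -0.1, -0.1]
grip_width: 0.5
```

Request:
step_arm --pt "0 0.5 0 0 0 0" --pt "0 1 0 0 0 0" --pt "0 1.5 0 0 0 0" --pt "0 2 0 0 0 0"

```text
time: 16.82
tool_pos: [492.5, 41.3, 66.5]
tcp_rot: [-3.142, 0.0, 1.477]
contact_force: [-0.2, 1.1, -0.1]
grip_width: 0.0
```

Request:
step_arm --pt "0 0.5 0 0 0 0" --pt "0 1 0 0 0 0" --pt "0 1.5 0 0 0 0" --pt "0 2 0 0 0 0"

```text
time: 17.15
tool_pos: [494.5, 41.2, 66.6]
tcp_rot: [3.142, 0.0, 1.477]
contact_force: [-0.0, -0.3, -0.8]
grip_width: 0.7
```

Request:
step_arm --pt "0 0.5 0 0 0 0" --pt "0 1 0 0 0 0" --pt "0 1.5 0 0 0 0" --pt "0 2 0 0 0 0"

```text
time: 17.48
tool_pos: [496.4, 41.0, 66.5]
tcp_rot: [-3.142, 0.0, 1.477]
contact_force: [-0.1, 0.4, -0.1]
grip_width: 0.5
```

Request:
step_arm --pt "0 0.5 0 0 0 0" --pt "0 1 0 0 0 0" --pt "0 1.5 0 0 0 0" --pt "0 2 0 0 0 0"

```text
time: 17.82
tool_pos: [497.1, 40.9, 66.3]
tcp_rot: [-3.139, 0.0, 1.477]
contact_force: [-5.9, 0.8, 3.5]
grip_width: 0.5
```

Request:
step_arm --pt "0 0.5 0 0 0 0" --pt "0 1 0 0 0 0" --pt "0 1.5 0 0 0 0" --pt "0 2 0 0 0 0"

```text
time: 18.15
tool_pos: [497.4, 40.9, 66.2]
tcp_rot: [-3.135, 0.0, 1.477]
contact_force: [-11.7, -0.4, 8.9]
grip_width: 0.7
```

```bash
cat meas.py>/dev/null
python3 - <<'E'
from h import *
go(-20,32,42,0.004)
p=bot.capture("side");print("side");reds(p,(51,63))
p=bot.capture("wrist");print("wrist");reds(p,(51,))
save(p,"w8.png",scale=1.2)
E
```

```text
d [-0.4  2.2 -0.8] [-0.0069  0.0003  0.0004] F [-11.7  -0.4   8.9] w 0.7 st [-22.2  32.4] tipz 41.2 t 18.15
side
wrist
red [311  18  29  39 570] [323.1  40. ] [array([ 11.4, 136.9])]
```

It's flush, with a 12 N push. I'll back off and go round to the -y end.

Request:
step_arm --pt "0 -6 0 0 0 0" --pt "0 -15 0 0 0 0" --pt "0 -20 -20 0 0 0" --pt "-20 -20 -50 0 0 0" --pt "-40 -10 -70 0 0 0"

```text
time: 18.67
tool_pos: [485.2, 2.3, 138.0]
tcp_rot: [-3.141, -0.0, 1.479]
contact_force: [1.3, -0.4, 0.4]
grip_width: 0.5
```

Request:
step_arm --pt "-10 20 0 0 0 0" --pt "-15 42 0 0 0 0" --pt "-15 42 0 0 0 0"

```text
time: 18.92
tool_pos: [530.7, -19.0, 137.6]
tcp_rot: [3.135, 0.001, 1.475]
contact_force: [0.2, -0.4, 1.1]
grip_width: 0.3
```

Run:
```python
from h import *
go(10,-22,40,0.004)
for n in("wrist","side"):
  p=bot.capture(n);print(n);reds(p,(51,63))
```

```text
d [ 2.1 -7.3 72.5] [ 0.0064  0.0008 -0.0017] F [ 0.2 -0.4  1.1] w 0.3 st [ 16.8 -24. ] tipz 112.6 t 18.92
wrist
side
```

Request:
step_arm --pt "1 -6 15 0 0 0" --pt "2 -6 32 0 0 0" --pt "2 -6 50 0 0 0" --pt "2 -6 65 0 0 0" --pt "2 -6 74 0 0 0"

```text
time: 19.43
tool_pos: [519.3, -13.8, 60.9]
tcp_rot: [-3.138, -0.0, 1.478]
contact_force: [-1.1, -0.6, -0.1]
grip_width: 0.3
```

Request:
step_arm --pt "1 0 0 0 0 0" --pt "3 0 0 0 0 0" --pt "5 0 0 0 0 0" --pt "7 0 0 0 0 0" --pt "7 0 0 0 0 0"

```text
time: 19.85
tool_pos: [522.4, -7.2, 63.4]
tcp_rot: [3.14, 0.0, 1.477]
contact_force: [-0.3, -0.1, 0.4]
grip_width: 0.1
```

Run:
```python
from h import *
go(10,-8,40,0.004)
for n in("wrist","side"):
  p=bot.capture(n);print(n);reds(p,(51,63))
```

```text
d [ 5.   2.6 -1.6] [0.0016 0.0001 0.0006] F [-0.3 -0.1  0.4] w 0.1 st [  7.4 -13. ] tipz 38.4 t 19.85
wrist
side
```

Request:
step_arm --pt "0.5 1 0 0 0 0" --pt "1 2 0 0 0 0" --pt "1.5 2 0 0 0 0" --pt "1.5 2 0 0 0 0"

```text
time: 20.28
tool_pos: [524.1, -6.3, 62.5]
tcp_rot: [3.142, 0.0, 1.477]
contact_force: [0.1, 0.3, 0.1]
grip_width: 0.6
```

Request:
step_arm --pt "0.5 0 0 0 0 0" --pt "1 0 0 0 0 0" --pt "1 0 0 0 0 0"

```text
time: 20.53
tool_pos: [524.1, -5.5, 62.5]
tcp_rot: [-3.142, 0.001, 1.477]
contact_force: [0.0, -2.3, 0.1]
grip_width: 0.6
```

Request:
step_arm --pt "0.5 0 0 0 0 0" --pt "1 0 0 0 0 0" --pt "1 0 0 0 0 0"

```text
time: 20.78
tool_pos: [524.2, -4.7, 62.5]
tcp_rot: [-3.141, 0.001, 1.477]
contact_force: [-1.2, -5.2, -0.4]
grip_width: 0.1
```

Run:
```python
from h import *
go(10,-8,40,0.004)
```

```text
d [ 2.4  1.1 -2.5] [-0.0002  0.0007  0.0001] F [-1.2 -5.2 -0.4] w 0.1 st [  8.9 -10.4] tipz 37.5 t 20.78
```

Contact came at y≈-11, as predicted. I'll push about 2 mm further.

Request:
step_arm --pt "0.5 0 0 0 0 0" --pt "1 0 0 0 0 0" --pt "1.5 0 0 0 0 0" --pt "2 0 0 0 0 0" --pt "2 0 0 0 0 0"

```text
time: 21.2
tool_pos: [524.4, -2.3, 62.5]
tcp_rot: [-3.142, 0.0, 1.477]
contact_force: [0.0, -4.4, -1.1]
grip_width: 0.5
```

Request:
step_arm --pt "-4 0 0 0 0 0" --pt "-8 0 0 0 0 0" --pt "-10 0 -40 0 0 0" --pt "-12 0 -80 0 0 0" --pt "-14 0 -120 0 0 0"

```text
time: 21.62
tool_pos: [522.6, -16.1, 183.5]
tcp_rot: [-3.14, -0.001, 1.477]
contact_force: [1.3, 0.6, 0.2]
grip_width: 0.5
```

Run:
```python
from h import *
go(10,-22,180,0.004)
q=bot.capture("side");print("side");reds(q,(51,63))
p=bot.capture("wrist");print("wrist");reds(p,(51,63))
C=(228,0,282,40);a=cv2.resize(p["color"][0:40,228:282,::-1],None,fx=14,fy=14,interpolation=cv2.INTER_CUBIC)
cv2.imwrite("pics/w9.png",a)
for y in(130,135,140):
    print(y,"mark",np.round((proj(p,wd(10,y,51))-[228,0])*14),"ball63",np.round((proj(p,wd(10,y,63))-[228,0])*14))
for y in(-100,150):print("fence",np.round((proj(p,wd(30,y,25))-[228,0])*14))
block(p)
```

```text
d [ -0.1   1.5 -21.5] [-0.0018 -0.0009 -0.0001] F [1.3 0.6 0.2] w 0.5 st [  8.5 -21.9] tipz 158.5 t 21.62
side
wrist
red [245   0  12  17 138] [250.7   8.6] [array([ 10.5, 138.6]), array([ 10.5, 134.5])]
130 mark [310. 272.] ball63 [309. 203.]
135 mark [310. 184.] ball63 [309. 110.]
140 mark [310.  94.] ball63 [309.  16.]
fence [ 540. 3378.]
fence [599.  81.]
block ((9.576454162597656, 49.18543243408203), (92.8828125, 36.61056900024414), 89.87181854248047) [[-8.800000190734863, 2.799999952316284], [27.799999237060547, 2.700000047683716], [28.0, 95.5999984741211], [-8.600000381469727, 95.69999694824219]]
```

Request:
step_arm --pt "0 0 -10 0 0 0" --pt "0 2 -21 0 0 0" --pt "0 2 -21 0 0 0" --pt "0 2 -21 0 0 0"

```text
time: 22.05
tool_pos: [524.9, -16.3, 202.9]
tcp_rot: [-3.141, -0.0, 1.477]
contact_force: [-0.6, -0.2, -0.2]
grip_width: 0.2
```

Run:
```python
from h import *
go(10,-22,180,0.004)
q=bot.capture("side");print("side");reds(q,(51,63))
p=bot.capture("wrist");print("wrist");reds(p,(51,63))
f=lambda im,c,s:cv2.resize(im["color"][c[1]:c[3],c[0]:c[2],::-1],None,fx=s,fy=s,interpolation=cv2.INTER_CUBIC)
a=f(p,(232,0,272,40),12);b=f(q,(190,155,216,195),12)
cv2.imwrite("pics/w10.png",np.hstack([a,b]))
for y in(130,135,140):
    print(y,"mark",np.round((proj(p,wd(10,y,51))-[232,0])*12),"ball63",np.round((proj(p,wd(10,y,63))-[232,0])*12),"side",np.round((proj(q,wd(10,y,51))-[190,155])*12)+[480,0],np.round((proj(q,wd(10,y,63))-[190,155])*12)+[480,0])
```

```text
d [-0.2 -0.7 -2.1] [-0.0009 -0.0003  0.0001] F [-0.6 -0.2 -0.2] w 0.2 st [ 10.7 -21.8] tipz 177.9 t 22.05
side
red [204 169   4   5  13] [205.4 171.5] [array([ 10.2, 142.2]), array([  8.8, 126.6])]
wrist
red [250   6  12  16 119] [255.4  13.8] [array([ 10.6, 138.5]), array([ 10.6, 134.6])]
130 mark [273. 289.] ball63 [272. 235.] side [674. 236.] [668. 186.]
135 mark [273. 216.] ball63 [273. 159.] side [670. 220.] [664. 170.]
140 mark [273. 144.] ball63 [273.  82.] side [665. 205.] [659. 155.]
```

View pics/w10.png

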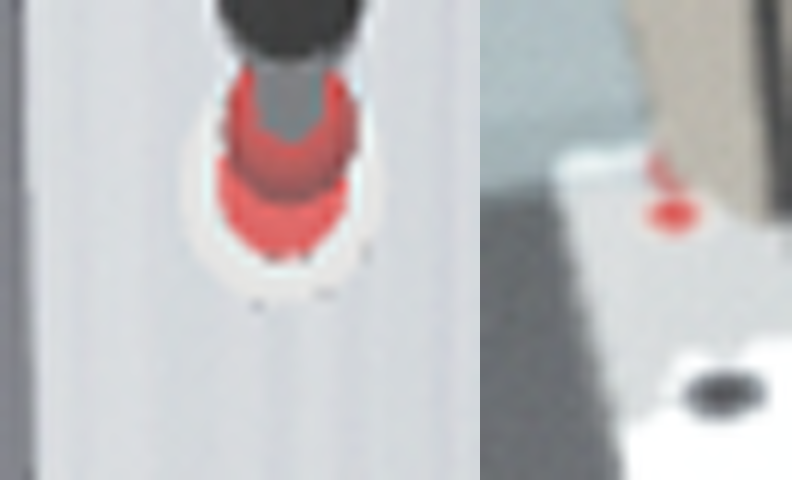

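In the wrist crop the mark centre is at row ~189 (y≈136.8) and the ball at row ~136 (y≈136.5). In x they differ by 0.7 mm, and the block's yaw is about 0. That's within tolerance, so I'll go back to the handle.

Request:
step_arm --pt "-40 -2 -5 0 0 0" --pt "-80 -4 -5 0 0 0" --pt "-120 -6 -5 0 0 0" --pt "-160 -8 -5 0 0 0" --pt "-200 -10 -5 0 0 0" --fingers 91

```text
time: 22.57
tool_pos: [495.4, -216.0, 207.5]
tcp_rot: [-3.14, -0.001, 1.477]
contact_force: [0.4, 0.1, 0.1]
grip_width: 28.8
```

Request:
step_arm --pt "-16 0 0 0 0 0" --pt "-16 0 0 0 0 0"

```text
time: 22.73
tool_pos: [493.8, -234.1, 207.2]
tcp_rot: [-3.14, 0.0, 1.472]
contact_force: [-0.1, 0.7, 0.4]
grip_width: 42.5
```

Run:
```python
from h import *
go(0.2,-238,109,0)
p=bot.capture("top");hsv=cv2.cvtColor(p["color"],cv2.COLOR_RGB2HSV);H,S,V=[hsv[...,i].astype(int) for i in range(3)]
v,u=np.nonzero((S>150)&(H>5)&(H<18)&(V>120));print(len(u),u.size and np.round(st(ray(p,u.mean(),v.mean(),137)),1))
```

```text
d [ 3.7 -0.9 73.2] [-0.0017  0.0001 -0.0004] F [-0.1  0.7  0.4] w 42.5 st [   1.2 -241.7] tipz 182.2 t 22.73
151 [ -24.4 -230. ]
```

Request:
step_arm --pt "2 -1 0 0 0 0" --pt "3.7 -1 0 0 0 0" --pt "3.7 -1 0 0 0 0" --pt "3.7 -1 0 0 0 0" --pt "3.7 -1 0 0 0 0"

```text
time: 23.2
tool_pos: [494.5, -225.9, 208.7]
tcp_rot: [3.141, 0.0, 1.478]
contact_force: [-0.4, -0.1, -0.0]
grip_width: 79.7
```

Request:
step_arm --pt "0 0 0 0 0 0" --pt "0 0 0 0 0 0" --pt "0 0 0 0 0 0" --pt "0 0 0 0 0 0"

```text
time: 23.53
tool_pos: [494.3, -226.8, 208.6]
tcp_rot: [3.142, 0.0, 1.477]
contact_force: [0.2, 0.6, 0.2]
grip_width: 91.0
```

```bash
python3 -c "
from h import *
go(0.2,-238,109,0)"
```

```text
d [-3.7 -0.7 74.6] [0.0001 0.0001 0.0041] F [0.2 0.6 0.2] w 91.0 st [   0.9 -234.3] tipz 183.6 t 23.53
```

Request:
step_arm --pt "-4 -1 20 0 0 0.004" --pt "-4 -1 40 0 0 0.004" --pt "-4 -1 58 0 0 0.004" --pt "-4 -1 70 0 0 0.004" --pt "-4 -1 74 0 0 0.004"

```text
time: 23.95
tool_pos: [491.9, -230.2, 132.6]
tcp_rot: [-3.138, -0.002, 1.473]
contact_force: [-0.0, -1.0, -0.6]
grip_width: 90.9
```

Request:
step_arm --pt "0 0 0 0 0 0" --pt "0 0 0 0 0 0" --pt "0 0 0 0 0 0" --pt "0 0 0 0 0 0" --pt "0 0 0 0 0 0" --fingers 20

```text
time: 24.37
tool_pos: [493.2, -230.9, 135.4]
tcp_rot: [3.14, 0.001, 1.473]
contact_force: [-0.7, -0.2, -0.7]
grip_width: 62.2
```

Request:
step_arm --pt "0 0 0 0 0 0" --pt "0 0 0 0 0 0" --pt "0 0 0 0 0 0" --pt "0 0 0 0 0 0" --pt "0 0 0 0 0 0"

```text
time: 24.78
tool_pos: [493.5, -230.9, 135.1]
tcp_rot: [3.14, 0.001, 1.473]
contact_force: [3.8, -0.7, 1.8]
grip_width: 41.5
```

```bash
python3 -c "
from h import *
go(0.2,-22,109,0)"
```

```text
d [216.5  -0.3   0.9] [0.0015 0.0007 0.0003] F [ 3.8 -0.7  1.8] w 41.5 st [   0.6 -238.5] tipz 110.1 t 24.78
```

Request:
step_arm --pt "8 0 0 0 0 0" --pt "20 0 0 0 0 0" --pt "35 0 0 0 0 0" --pt "51 0 0 0 0 0" --pt "67 0 0 0 0 0"

```text
time: 25.2
tool_pos: [500.1, -164.2, 135.1]
tcp_rot: [3.14, 0.002, 1.472]
contact_force: [4.6, -4.6, 1.4]
grip_width: 41.7
```

Request:
step_arm --pt "16 0 0 0 0 0" --pt "32 0 0 0 0 0" --pt "48 0 0 0 0 0" --pt "64 0 0 0 0 0" --pt "78 0 0 0 0 0"

```text
time: 25.62
tool_pos: [507.8, -86.0, 135.1]
tcp_rot: [3.14, 0.001, 1.473]
contact_force: [4.8, -3.9, 1.8]
grip_width: 41.8
```

```bash
python3 -c "
from h import *
go(0.2,-23.7,109,0)"
```

```text
d [69.2 -0.4  1. ] [0.0019 0.0013 0.0003] F [ 4.8 -3.9  1.8] w 41.8 st [  0.6 -92.9] tipz 110.1 t 25.62
```

Request:
step_arm --pt "14 0 0 0 0 0" --pt "28 0 0 0 0 0" --pt "42 0 0 0 0 0" --pt "55 0 0 0 0 0" --pt "64 0 0 0 0 0"

```text
time: 26.03
tool_pos: [514.1, -22.1, 135.0]
tcp_rot: [3.14, 0.001, 1.473]
contact_force: [3.6, -3.7, 2.2]
grip_width: 41.6
```

Request:
step_arm --pt "2 0 0 0 0 0" --pt "4 0 0 0 0 0" --pt "5.5 0 0 0 0 0" --pt "6.5 0 0 0 0 0" --pt "6.5 0 0 0 0 0"

```text
time: 26.45
tool_pos: [514.5, -17.5, 135.0]
tcp_rot: [3.14, 0.002, 1.473]
contact_force: [3.9, -5.6, 3.6]
grip_width: 41.5
```

```bash
python3 -c "
from h import *
go(0.2,-23.7,109,0)"
```

```text
d [ 0.3 -0.4  1. ] [ 0.0016  0.0019 -0.    ] F [ 3.9 -5.6  3.6] w 41.5 st [  0.6 -24. ] tipz 110.0 t 26.45
```

Request:
step_arm --pt "1 0 0 0 0 0" --pt "2 0 0 0 0 0" --pt "2 0 0 0 0 0"

```text
time: 26.7
tool_pos: [514.6, -17.3, 135.0]
tcp_rot: [3.14, 0.005, 1.473]
contact_force: [1.4, -14.7, 3.7]
grip_width: 41.9
```

It's at the stop: the force rose to 15 N with no travel. I'll release and lift.

Request:
step_arm --pt "-1 0 0 0 0 0" --pt "-1 0 0 0 0 0" --pt "-1 0 0 0 0 0" --pt "-1 0 0 0 0 0" --pt "-1 0 0 0 0 0" --fingers 91

```text
time: 27.12
tool_pos: [513.9, -15.2, 134.4]
tcp_rot: [-3.141, -0.0, 1.472]
contact_force: [0.1, 0.7, -0.4]
grip_width: 70.2
```

Request:
step_arm --pt "0 0 0 0 0 0" --pt "0 0 0 0 0 0" --pt "0 0 -20 0 0 0" --pt "0 0 -50 0 0 0" --pt "0 0 -72 0 0 0"

```text
time: 27.53
tool_pos: [514.3, -15.1, 207.9]
tcp_rot: [3.141, -0.0, 1.473]
contact_force: [1.4, -0.6, -0.4]
grip_width: 90.7
```

```bash
cat > fin.py <<'E'
from h import *
go(0,-21.5,180)
for n in("top","side","wrist"):
    p=bot.capture(n);hsv=cv2.cvtColor(p["color"],cv2.COLOR_RGB2HSV);H,S,V=[hsv[...,i].astype(int) for i in range(3)]
    m=((S>150)&(H>5)&(H<18)&(V>120)).astype(np.uint8);k,l,s,ce=cv2.connectedComponentsWithStats(m)
    for i in range(1,k):
        if s[i,4]>60:
            x,y,w,h=s[i,:4];print(n,s[i],"orange",np.round(st(ray(p,*ce[i],137)),1),"corners",[np.round(st(ray(p,a,b,137)),1).tolist() for a,b in((x,y),(x,y+h))])
    reds(p,(51,63))
    if n=="wrist":
        cv2.imwrite("pics/w12.png",p["color"][:,:,::-1]);print("pred outer face col",[np.round(proj(p,wd(x,13.5,137)),1).tolist() for x in(-31,-21)])
        r=(p["color"][0:30,240:275].astype(int));d=r[...,0]-r[...,1]
        print([(v,int(np.sum(d[v]>50)),round(float(240+np.mean(np.nonzero(d[v]>50)[0])),1)) for v in range(30) if (d[v]>50).any()])
        for y in(135,140):print(y,proj(p,wd(10,y,51)),proj(p,wd(10,y,63)))
E
python3 fin.py
```

```text
d [ 0.2 -0.1  2.9] [ 0.0002 -0.      0.0003] F [ 1.4 -0.6 -0.4] w 90.7 st [  0.1 -21.7] tipz 182.9 t 27.53
side [193 185  11  31 146] orange [-25.  -52.6] corners [[-28.5, -4.1], [-39.7, -86.0]]
wrist [212 157  20  81 669] orange [-22.4 -19.4] corners [[-29.6, 16.2], [-32.2, -51.0]]
red [257   9  12  15 110] [262.   16.8] [array([ 10.5, 138.3]), array([ 10.2, 134.6])]
pred outer face col [[210.3, 160.4], [223.4, 160.5]]
[(9, 2, 259.5), (10, 3, 262.0), (11, 5, 262.0), (12, 5, 262.0), (13, 6, 263.0), (14, 7, 262.3), (15, 10, 262.5), (16, 11, 262.0), (17, 10, 261.5), (18, 10, 261.5), (19, 10, 261.5), (20, 9, 262.0), (21, 9, 262.0), (22, 7, 262.0), (23, 4, 261.5)]
135 [261.42775018  20.76347892] [261.8531208   16.27368423]
140 [261.46885502  14.87434077] [261.89834853  10.08495675]
```

The paddle's outer face is back at column ~212, the rest position. I'll move the arm clear and compare the top and side pictures with the initial ones.

Request:
step_arm --pt "-40 -10 -10 0 0 0" --pt "-80 -20 -20 0 0 0" --pt "-120 -40 -30 0 0 0" --pt "-160 -60 -30 0 0 0" --pt "-195 -80 -30 0 0 0"

```text
time: 28.1
tool_pos: [418.3, -196.7, 235.8]
tcp_rot: [-3.141, -0.0, 1.474]
contact_force: [0.3, -0.3, -0.0]
grip_width: 91.3
```

Request:
step_arm --pt "-20 -20 0 0 0 0" --pt "-40 -50 0 0 0 0" --pt "-50 -80 0 0 0 0" --pt "-50 -80 0 0 0 0"

```text
time: 28.43
tool_pos: [330.5, -237.7, 235.0]
tcp_rot: [-3.137, -0.002, 1.469]
contact_force: [0.8, -0.6, -0.2]
grip_width: 91.0
```

```bash
python3 fin.py 2>&1 | grep -v pred
python3 - <<'E'
from h import *
for n in("top","side"):
    p=bot.capture(n)
    for q in("spindle","oil","ring_gauge"):print(n,q,[(np.round(b["rect"]),round(b["p"],2)) for b in bot.boxes_of(q,p)[:1]])
    a=cv2.imread(f"pics/{n}1.png");b=cv2.resize(p["color"][:,:,::-1],None,fx=1.5,fy=1.5,interpolation=cv2.INTER_CUBIC)
    x0,y0,x1,y1=(355,340,450,475) if n=="top" else (220,255,345,345)
    print("handle diff",np.abs(a[y0:y1,x0:x1].astype(int)-b[y0:y1,x0:x1]).mean(), "vs shifted 3px",np.abs(a[y0:y1,x0:x1].astype(int)-b[y0:y1,x0+3:x1+3]).mean())
E
```

```text
d [240.2 160.3  29.7] [-0.0046 -0.002  -0.0033] F [ 0.8 -0.6 -0.2] w 91.0 st [-161.  -261.2] tipz 210.0 t 28.43
top [246 262  36  10 170] orange [-24.3 -26.1] corners [[-19.2, 12.4], [-37.7, 10.4]]
red [272 263   5   1   5] [274. 263.] [array([-25.6, -47.5]), array([-24.2, -46.4])]
side [192 181  12  36 121] orange [-25.5 -56.6] corners [[-28.7, 8.1], [-41.7, -87.9]]
[]
135 [ 455.7622782  -292.93561346] [ 466.73393192 -315.32328982]
140 [ 456.89617803 -301.54516971] [ 467.99579607 -324.53953492]
top spindle [(array([370., 167.,  32.,  20.]), 0.58)]
top oil [(array([236., 152.,  29.,  34.]), 0.58)]
top ring_gauge [(array([294., 162.,  37.,  33.]), 0.73)]
handle diff 5.234775828460039 vs shifted 3px 11.02716049382716
side spindle [(array([351., 286.,  29.,  54.]), 0.71)]
side oil [(array([297., 178.,  19.,  58.]), 0.76)]
side ring_gauge [(array([315., 233.,  37.,  31.]), 0.97)]
handle diff 29.638844444444445 vs shifted 3px 34.62174814814815
```

The paddle's bounding box in the top view is identical to the start (246,262,36,10), so the guard is shut and its bolt is out. The bystanders haven't moved. Handing in.

```bash
python3 -c "
from h import *
print(bot.close_job())"
```

```text
the job is handed in; nothing more can be done
None
```

I finished the job and handed it in at about 28 s of the 72 s allowed. No verdict came back.

**What I did**
- **Opening:** I squeezed the handle and slid the guard open about 215 mm.
- **Placing the block:** I carried the block to the fence and pressed it flush with about 12 N. I then nudged it about 2.5 mm along the fence to bring its mark under the tip.
- **Shutting:** I squeezed the handle again, slid the guard shut against its stop at about 15 N, let go and moved the arm clear.

**Last checks**
- **Mark under tip:** before shutting, the wrist view put the mark within about 0.3 mm of the tip along the fence and 0.7 mm across it. A rougher reading after shutting put the mark at y≈137.4, against the tip's 136.5 from before. Both are within the 4 mm limit.
- **Flush with the fence:** the block's angle to the station came out at about 0.002 rad. I inferred the gap from contact force and did not measure it directly. The 0.7 mm across may be a real gap or camera bias; the limit is 1.5 mm.
- **Guard and bolt:** the orange paddle's box in the top view is identical to the start, so the guard is shut and the bolt is out. The side-view picture comparison did not confirm this: its difference was large (30 out of 255), possibly because the arm and block had moved.
- **Bystanders:** they are where they started, to within about 2 pixels, apart from noise in the detected box sizes.
- **Not seen at the end:** after the arm moved clear, no camera check picked up the mark or tip, so their last measurement is the one just after shutting.

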